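# Stack two black glass plates on the green base with spacer sticks between

### The arm

A 7-joint arm with a two-finger parallel gripper is mounted at the origin on a cart in front of the work surface, level with it; the furniture and walls round the work are solid. World frame = base frame: x ahead of the robot, y to its left, z up, the work surface at z = 0. Lengths are in mm, angles in rad, forces in N, time in s.
With the tool pointing down it reaches from about 425 to 925 mm from the base axis. Payload 6.8 kg.
Tool frame: the origin (TCP) lies between the finger pads; the fingertips stand 14 mm ahead of it and the grasp point (between the pads) lies 5 mm behind it; z points along the fingers, y is the line along which they close (so a half turn about z gives the same grasp; the last joint's range is limited). The gripper opens to 88 mm and grips with 3 to 60 N. Pads are 20 mm wide; open, the fingers measure 115 mm over their backs; the gripper's body (75 mm by 178 mm) begins 61 mm behind the grasp point.
Start: joints at [-1.449, 0.477, 0.022, 1.555, -0.011, 1.109, -0.083], TCP at [153.748, 657.274, 236.664] pointing down, gripper open.
Joint ranges: [-2.96, 2.96], [-0.34, 2.1], [-1.41, 1.46], [0.24, 2.44], [-1.37, 4.51], [0.17, 1.92], [-2.96, 2.96]. Speed limits (rad/s): [2.39, 2.39, 3.14, 3.14, 3.14, 3.14, 3.14].

### API

Orientations are given as a unit quaternion [w, x, y, z].
In Python, from rig import r gives the robot as it stands. The module is installed in compiled form; this text tells all that it offers.
- The arm moves only by the tool move_arm, never from a script. Its argument "targets" is a list of rows, each an object of numbers: "dx", "dy", "dz": the shift along the tool's x, y, z scaled (see below); "yaw": the turn about the tool's z scaled (see below); "jaw": the finger opening in mm, from 0 to 87.8. In form: [{"dx": .., "dy": .., "dz": .., "yaw": .., "jaw": ..}, ...]. A call has 1 to 20 rows; each row is the pose to reach, as a shift and turn from the pose commanded when the call began, along the tool's axes at that moment; what a row does not reach only later rows make up. The controller multiplies each number of a shift by 80 mm and each number of a turn by pi/2 rad. A row lasts 1/10 s, in which the tool goes at most 50 mm and 8.59 degrees, less where a joint would pass 70% of its speed; a pose out of reach is approached as far as the arm can. A call with a number of a shift or a turn outside -1 to 1 is refused whole. A call with a gripper value outside its range is refused whole. The fingers move at their own pace and stop on an object; "grip_force" is the grip in N (left out, the last holds). Time passes only in rows, so rows that repeat a pose let the fingers close. It gives the time, the measured TCP pose, the force, the opening and the grip force at its end, in the units of the state.
- r.get_state(): the state, without advancing time (a new reading comes with each control period).
- r.get_image(name): name is "scene" or "top" or "wrist"; returns a dict with "color" (420x560x3 uint8, blue, green, red), "fov_y" (degrees; the focal length in pixels is half the picture's height over the tangent of half this angle, whatever the lens; pixels are square), "cx", "cy" (the principal point, pixels), "k1" (the pictures are not rectified: a ray, as slopes to the right and down, at radius r is drawn at 1 + k1 r^2 times it, then the intrinsics apply), "R" (3x3) and "t" (3): a world point X has camera coordinates R X + t; the wrist camera has in their place "hand_eye" (4x4, takes a point from camera to tool coordinates, whose origin is the TCP and whose axes are the flange's). Camera axes: x right, y down, z forward; pixel columns grow to the right and rows downward; lengths in mm; the calibration is good to about 2 mm. A picture is of the moment at which its call begins: read the wrist's pose just before it. There is no depth.
- r.job_done(): hands the job in; it is judged then, once.
Trained networks look in a picture, given as the dict that the camera call returned (one of the last four; its "shot" number tells which), for a name from the list of things; names that differ only in an ending like _2 or _b are one class to them, and where a whole thing is asked for, a point or a joint stands for the part that bears it (a point fixed in the world has none). Each returns a list of dicts, best first, with "score" (0 to 1); they miss things now and then, are a little off and sometimes report something else, mostly with a low value. They report only what shows in the picture. A call takes as long as a camera call.
- r.spot_in(label, picture): "rect" ([left, top, right, bottom] as shares, 0 to 1, of the picture: columns of its width, rows of its height, round what is visible of it).
- r.pinpoint(label, picture): "point" ([row, column] as shares, 0 to 1, of the picture: columns of its width, rows of its height: a listed point, or the origin of a listed thing).
The state is a dict: "clock": time; "q": joint angles; "joint_velocities": joint speeds; "joint_efforts": joint torques, N m; "tool_pos": TCP position; "ee_rot": TCP orientation; "wrist_force": force on the tool from outside, world axes, zero at the start; "moment": the same for the moment, N m; "gripper_width": finger opening in mm; "grip_force": force on a finger pad.
Only numpy, scipy, OpenCV 4.12 (cv2) and the standard library are available. Lean on these libraries where they do the work, as an engineer would, in place of code of your own. Each camera call takes 0.05 s, during which the arm holds its last target. There are 200 camera calls.

### The job

Store the two black glass heater plates as a stack on the green base: lay one plate flat on the base, centred and lengthwise along it, then put the two blue spacer sticks on it crosswise, one near each end, and lay the second black plate squarely over the first so that it rests on the sticks, clear of the lower plate. Leave the copper plate, the orange stick and the red-capped vial as they are, and let go of everything.

Things in the scene. Friction and masses are not known exactly. Their poses are not given: they have to be found in the camera images.
- plate_a: one of two equal heater plates, black glass on a thin silver edge, about 0.12 kg, 40 mm wide, 110 mm long, 14 mm thick, lying flat. Origin: centre of its underside; x across its width, y along its length, z up. Grasp it across the 40 mm width at mid-length, fingers opened to about 60 mm only: other things and the edge of a 20 mm high grey mat lie near.
- plate_b: the other black heater plate, the same as plate_a and interchangeable with it, 40 mm wide, 110 mm long, 14 mm thick, lying flat. Origin: centre of its underside; x across its width, y along its length, z up. Grasp it across the 40 mm width at mid-length, fingers opened to about 60 mm only: other things and the edge of a 20 mm high grey mat lie near.
- stick_a: one of two equal blue spacer sticks, a plain square bar 56 mm long, 10 mm wide and 10 mm high, lying flat. Origin: centre of its underside; y along its length, z up. Grasp it across its 10 mm width, fingers opened to about 45 mm.
- stick_b: the other blue spacer stick, interchangeable with stick_a, a plain square bar 56 mm long, 10 mm wide and 10 mm high, lying flat. Origin: centre of its underside; y along its length, z up. Grasp it across its 10 mm width, fingers opened to about 45 mm.
- green_base: low grey stacking base with a green pad on top, the place for the stack, fixed to the bench, 36 mm wide, 160 mm long, its flat top 15 mm above the bench and without walls, a screw head at each end beyond the pad. Origin: centre of its underside; y along its length, z up.
- white_base: the same base but with a white pad: not to be used, fixed to the bench, 36 mm wide, 160 mm long, its flat top 15 mm above the bench and without walls, a screw head at each end beyond the pad. Origin: centre of its underside; y along its length, z up.
- metal_plate: copper-coloured metal plate, to be left where it is, 40 mm wide, 110 mm long, 14 mm thick. Origin: centre of its underside; y along its length.
- orange_stick: orange stick of the same size as the blue ones, to be left where it is: 56 mm long, 10 mm wide and high. Origin: centre of its underside; y along its length.
- vial: small glass vial with a red cap, standing, to be left standing, 20 mm in diameter, 41 mm high. Origin: centre of its underside.

How it is judged:
By the outcome, as a careful person would: the job done as asked, in the order asked, and still so for the second after the job is handed in, with the robot touching nothing.
It also fails if it takes over 96 s, if anything falls off the work surface, if the arm or the gripper's body presses on something with over 40 N, if the wrist force passes 120 N, or if a joint passes its speed limit or range.

## Working session

There is one attempt and no reset: what is moved stays moved. The work goes in short steps, Python scripts to look and compute and a tool call to move; the robot and the scene stay as the last step left them, time stands still between calls to the robot, and variables do not carry over. Pictures are saved under pics/ and viewed, at most 14 in all, crops included, and the job is handed in when it is done.

Besides the shell and the picture viewer there is one more tool, called after "Request:" in YAML: its name, and indented under it one key for each argument. move_arm: Moves the arm, as the interface text tells. Its arguments: {"type":"object","properties":{"targets":{"type":"array","items":{"type":"object","properties":{"dx":{"type":"number"},"dy":{"type":"number"},"dz":{"type":"number"},"yaw":{"type":"number"},"jaw":{"type":"number"}}}},"grip_force":{"type":"number"}},"required":["targets"]}

```bash
mkdir -p pics
cat > h.py <<'E'
import numpy as np, cv2
from scipy.spatial.transform import Rotation as Ro
from rig import r
def cam(p,s=None):
    f=p["color"].shape[0]/2/np.tan(np.radians(p["fov_y"])/2)
    if "hand_eye" in p:
        s=s or r.get_state(); q=np.array(s["ee_rot"]); Rt=Ro.from_quat(q[[1,2,3,0]]).as_matrix()
        H=np.array(p["hand_eye"]); Rw=Rt@H[:3,:3]; c=Rt@H[:3,3]+np.array(s["tool_pos"])
    else:
        R=np.array(p["R"]); Rw=R.T; c=-R.T@np.array(p["t"])
    return f,Rw,c
def pix2w(p,uv,z,s=None):
    f,Rw,c=cam(p,s); K=np.array([[f,0,p["cx"]],[0,f,p["cy"]],[0,0,1.]])
    uv=np.array(uv,float).reshape(-1,2); d=(uv-[p["cx"],p["cy"]])/f
    x=d.copy()
    for _ in range(30): x=d/(1+p["k1"]*(x**2).sum(1,keepdims=True))
    ray=np.c_[x,np.ones(len(x))]@Rw.T
    return c+ray*((z-c[2])/ray[:,2])[:,None]
def w2pix(p,X,s=None):
    f,Rw,c=cam(p,s); Y=(np.array(X,float).reshape(-1,3)-c)@Rw
    x=Y[:,:2]/Y[:,2:]; x=x*(1+p["k1"]*(x**2).sum(1,keepdims=True))
    return x*f+[p["cx"],p["cy"]]
E
python3 - <<'E'
from h import *
s=r.get_state(); print(s)
for n in ("top","scene","wrist"):
    p=r.get_image(n); cv2.imwrite(f"pics/{n}0.png",p["color"]); print(n,{k:v for k,v in p.items() if k!="color"})
    if n!="scene":
        for l in ("plate_a","stick_a","green_base","white_base","metal_plate","orange_stick","vial"):
            for d in r.pinpoint(l,p):
                if d["score"]>.2:
                    uv=(d["point"][1]*560,d["point"][0]*420); print(l,round(d["score"],2),np.round(uv),np.round(pix2w(p,uv,0,s)[0]))
E
```

```text
{'clock': 0.0, 'q': array([-1.44909859,  0.47776817,  0.0223249 ,  1.55637652, -0.01149343,
        1.10924829, -0.0830648 ]), 'joint_velocities': array([ 7.01782778e-05, -1.22710226e-03,  3.54348379e-04, -1.01162818e-03,
        3.98744884e-04,  2.71509758e-04, -2.69059126e-04]), 'joint_efforts': array([-8.10218608e-04, -5.82868659e+01,  1.53440516e+00, -2.72597051e+01,
       -5.42727497e-02,  1.72743323e-02,  1.61141720e-04]), 'tool_pos': array([153.633735  , 656.74388116, 235.73443196]), 'ee_rot': array([-3.55306613e-05,  1.14609587e-01,  9.93410259e-01, -8.35425921e-04]), 'wrist_force': array([-0.60583531, -1.30381664, -0.46457449]), 'moment': array([0.01488318, 0.0124199 , 0.02493604]), 'grip_force': 0.0, 'gripper_width': 87.77488784212554}
top {'fov_y': 53.31827439119809, 'cx': 280.9543253081085, 'cy': 209.68372420020904, 'k1': 0.04451315749902089, 'R': array([[-0.0095642 , -0.99977914, -0.01871337],
       [-0.99500959,  0.01137402, -0.09912897],
       [ 0.09931992,  0.0176719 , -0.99489862]]), 't': array([ 10.26945328, 460.21730649, 848.65009247]), 'shot': 1}
plate_a 0.76 [
[... 538 characters left out ...]
39, 'R': array([[-0.74886119, -0.66272594, -0.0011191 ],
       [-0.33447517,  0.37940401, -0.86265808],
       [ 0.57213047, -0.64563684, -0.5057863 ]]), 't': array([360.62867558, 188.1643084 , 587.77853413]), 'shot': 2}
wrist {'fov_y': 69.91773393521451, 'cx': 280.2649440735457, 'cy': 210.13025733204117, 'k1': -0.06836316584266958, 'hand_eye': array([[ 2.77398461e-04, -9.69671755e-01, -2.44410742e-01,
         6.60794358e+01],
       [ 9.99999406e-01,  5.26584383e-04, -9.54195812e-04,
         4.33134391e-01],
       [ 1.05395961e-03, -2.44410332e-01,  9.69671325e-01,
        -1.49191277e+02],
       [ 0.00000000e+00,  0.00000000e+00,  0.00000000e+00,
         1.00000000e+00]]), 'shot': 3}
```

View pics/top0.png

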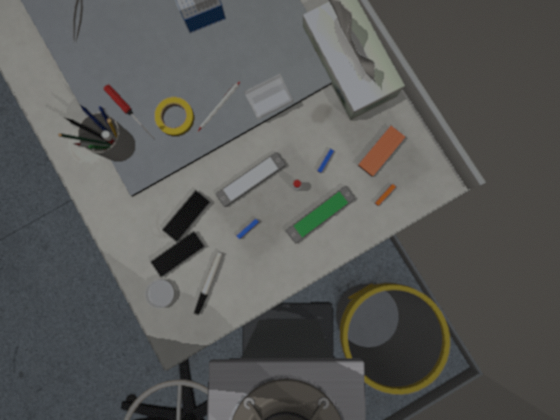

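View pics/scene0.png

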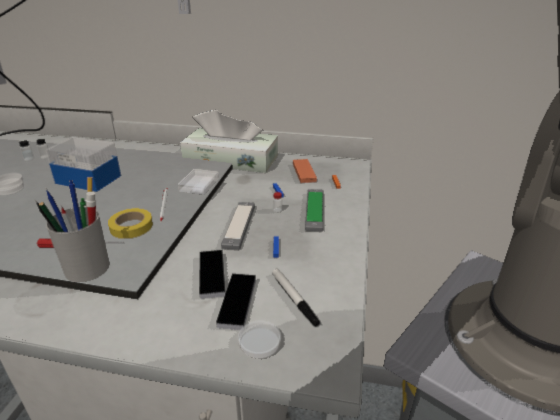

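The top view shows the plates at about (186,215) and (178,254), the blue sticks at (326,160) and (248,229), and the green base at (320,214). The white base is at (251,180) and the vial at (297,184). The copper plate and orange stick are at the right. Next I segment these for exact poses.

```bash
cat >> h.py <<'E'
def seg(p,mask,z,s=None,amin=40):
    out=[]
    for c in cv2.findContours(mask.astype(np.uint8),cv2.RETR_EXTERNAL,cv2.CHAIN_APPROX_NONE)[0]:
        if cv2.contourArea(c)<amin: continue
        w=pix2w(p,c[:,0,:],z,s)[:,:2].astype(np.float32)
        (cx,cy),(a,b),_=cv2.minAreaRect(w); bx=cv2.boxPoints(cv2.minAreaRect(w))
        e=[bx[1]-bx[0],bx[2]-bx[1]]; L=max(e,key=np.linalg.norm); th=np.degrees(np.arctan2(L[1],L[0]))%180
        m=c[:,0,:].mean(0)
        out.append((m.round(),np.round([cx,cy],1),round(max(a,b),1),round(min(a,b),1),round(th,1)))
    return out
E
python3 - <<'E'
from h import *
p=r.get_image("top"); I=p["color"]; hsv=cv2.cvtColor(I,cv2.COLOR_BGR2HSV); H,S,V=[hsv[...,i].astype(int) for i in range(3)]
roi=np.zeros(H.shape,bool); roi[100:320,140:420]=1
for n,m,z in (("black",(V<40),14),("blue",(H>100)&(H<130)&(S>120)&(V>50),10),("green",(H>45)&(H<85)&(S>120),15),("orange",(H<20)&(S>130)&(V>80),14),("white",(V>150)&(S<60),15),):
    for o in seg(p,m&roi,z): print(n,*o)
cv2.imwrite("pics/top0z.png",cv2.resize(I[120:320,140:420],None,fx=2.8,fy=2.8,interpolation=cv2.INTER_CUBIC))
E
```

```text
black [303. 308.] [253.2 -35.6] 114.8 34.0 89.7
black [200. 303.] [269.2 174.8] 39.5 11.4 156.1
black [177. 254.] [372.1 222.8] 105.8 37.0 125.0
black [186. 216.] [451.5 205.8] 105.2 37.2 141.1
blue [247. 229.] [422.3  77.3] 52.1 8.7 131.6
blue [325. 160.] [566.3 -89.9] 53.3 8.1 149.2
green [320. 214.] [451.3 -77.2] 118.7 28.5 126.2
orange [385. 194.] [ 490.8 -212.9] 52.6 8.8 136.9
orange [381. 151.] [ 584.5 -208. ] 108.3 36.4 139.5
```

View pics/top0z.png

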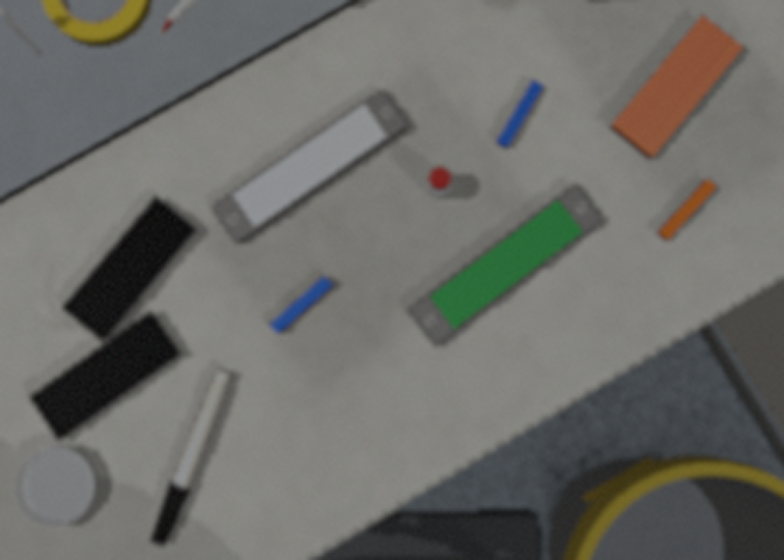

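The zoomed crop confirms the layout. The corner of the upper plate (130,265) nearly touches the lower plate (108,375), so I'll take the upper one first. The base pad runs at 126° and the poses match the given sizes. I'll move toward the upper plate.

```bash
cat >> h.py <<'E'
def plan(X,th,s=None):
    """calls needed to reach TCP X with tool x at world angle th (deg, mod 180); yaw in first call"""
    s=s or r.get_state(); q=np.array(s["ee_rot"]); Rt=Ro.from_quat(q[[1,2,3,0]]).as_matrix()
    a=np.degrees(np.arctan2(Rt[1,0],Rt[0,0])); t=(th-a+90)%180-90
    d=np.array(X,float)-s["tool_pos"]
    print("at",np.round(s["tool_pos"],1),"ang",round(a,1),"t",round(s["clock"],1),"yaw units",round(-t/90,4))
    def ax(A): A=np.radians(A); return np.array([[np.cos(A),np.sin(A),0],[np.sin(A),-np.cos(A),0],[0,0,-1]])
    d1,d2=ax(a)@d/80,ax(a+t)@d/80
    print(" old axes",d1.round(4)," new axes",d2.round(4)); return a,d1,d2
E
python3 -c "
from h import *
plan([451,206,130],141.1)"
```

```text
at [153.8 657.3 236.7] ang 166.8 t 0.9 yaw units 0.2859
 old axes [-4.903  -4.6466  1.3338]  new axes [-6.4342 -2.0571  1.3338]
```

Request:
move_arm:
  targets:
    - {"dx": -1, "dy": -0.95, "dz": 0, "yaw": 0, "jaw": 60}
    - {"dx": -1, "dy": -0.95, "dz": 0, "yaw": 0, "jaw": 60}
    - {"dx": -1, "dy": -0.95, "dz": 0, "yaw": 0, "jaw": 60}

```text
clock: 1.2
tool_pos: [219.3, 560.2, 236.8]
ee_rot: [0.001, 0.118, 0.993, -0.001]
wrist_force: [0.8, 0.2, 0.0]
gripper_width: 67.3
grip_force: 0.0
```

Request:
move_arm:
  targets:
    - {"dx": -1, "dy": -0.95, "dz": 0, "yaw": 0, "jaw": 60}
    - {"dx": -1, "dy": -0.95, "dz": 0, "yaw": 0, "jaw": 60}
    - {"dx": -1, "dy": -0.95, "dz": 0, "yaw": 0, "jaw": 60}

```text
clock: 1.5
tool_pos: [278.9, 468.1, 236.9]
ee_rot: [0.001, 0.118, 0.993, -0.001]
wrist_force: [-0.0, 0.1, -0.0]
gripper_width: 60.5
grip_force: 0.0
```

Request:
move_arm:
  targets:
    - {"dx": -1, "dy": -0.95, "dz": 0, "yaw": 0, "jaw": 60}
    - {"dx": -1, "dy": -0.95, "dz": 0, "yaw": 0, "jaw": 60}
    - {"dx": -1, "dy": -0.95, "dz": 0, "yaw": 0, "jaw": 60}

```text
clock: 1.8
tool_pos: [338.7, 376.1, 236.9]
ee_rot: [0.001, 0.118, 0.993, -0.001]
wrist_force: [0.6, -0.5, -0.0]
gripper_width: 59.9
grip_force: 0.0
```

Request:
move_arm:
  targets:
    - {"dx": -1, "dy": -0.95, "dz": 0.6, "yaw": 0, "jaw": 60}
    - {"dx": -1, "dy": -0.95, "dz": 0.6, "yaw": 0, "jaw": 60}
    - {"dx": -1, "dy": -0.95, "dz": 0.6, "yaw": 0, "jaw": 60}

```text
clock: 2.1
tool_pos: [397.3, 285.1, 187.4]
ee_rot: [-0.0, 0.117, 0.993, -0.001]
wrist_force: [-0.0, 1.1, 0.7]
gripper_width: 59.9
grip_force: 0.0
```

Request:
move_arm:
  targets:
    - {"dx": -0.9, "dy": -0.85, "dz": 0.7, "yaw": 0.286, "jaw": 60}
    - {"dx": -0.9, "dy": -0.85, "dz": 0.7, "yaw": 0.286, "jaw": 60}
    - {"dx": -0.9, "dy": -0.85, "dz": 0.7, "yaw": 0.286, "jaw": 60}
    - {"dx": -0.9, "dy": -0.85, "dz": 0.7, "yaw": 0.286, "jaw": 60}
    - {"dx": -0.9, "dy": -0.85, "dz": 0.7, "yaw": 0.286, "jaw": 60}

```text
clock: 2.6
tool_pos: [450.6, 207.4, 132.9]
ee_rot: [-0.0, 0.331, 0.944, 0.0]
wrist_force: [0.3, 1.2, -0.2]
gripper_width: 59.8
grip_force: 0.0
```

```bash
cat >> h.py <<'E'
def look(name,items,save=True,ang=0):
    s=r.get_state(); p=r.get_image("wrist"); I=p["color"]
    hsv=cv2.cvtColor(I,cv2.COLOR_BGR2HSV); H,S,V=[hsv[...,i].astype(int) for i in range(3)]
    M={"black":V<40,"blue":(H>100)&(H<130)&(S>120)&(V>40),"green":(H>45)&(H<85)&(S>110)&(V>40),"silver":V>1000}
    for n,z in items:
        for o in seg(p,M[n],z,s,150): print(n,z,*o)
    if save: cv2.imwrite(f"pics/{name}.png",I)
    return s,p
E
python3 -c "
from h import *
s,p=look('w1',[('black',14),('blue',10),('green',15)])
plan([451.5,205.8,120],141.1)"
```

```text
black 14 [300. 333.] [571.8 109.4] 728.9 252.7 51.4
black 14 [388. 212.] [516.5 282.4] 92.1 4.9 119.6
black 14 [281. 206.] [451.7 208.3] 108.1 37.5 140.5
black 14 [240. 124.] [371.6 225.2] 108.3 39.0 125.1
black 14 [121.  70.] [270.3 178.6] 44.4 14.8 156.1
blue 10 [163. 249.] [411.4  92.8] 22.7 11.2 131.9
at [450.5 207.9 133.2] ang 141.4 t 2.6 yaw units 0.0037
 old axes [-0.0266 -0.0129  0.1646]  new axes [-0.0267 -0.0128  0.1646]
```

View pics/w1.png

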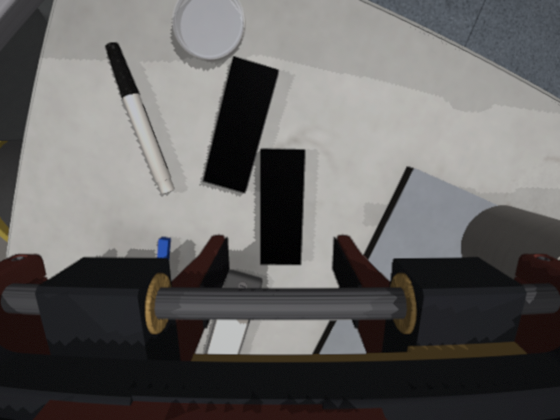

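The wrist view shows plate 1 at (283,207), centred between the open fingers, with the mat clear to the right. I'll descend and grip.

Request:
move_arm:
  targets:
    - {"dx": -0.014, "dy": 0.005, "dz": 0.45, "yaw": 0.007, "jaw": 60}
    - {"dx": -0.014, "dy": 0.005, "dz": 0.9, "yaw": 0.007, "jaw": 60}
    - {"dx": -0.014, "dy": 0.005, "dz": 0.9, "yaw": 0.007, "jaw": 60}
  grip_force: 25

```text
clock: 2.95
tool_pos: [448.9, 206.2, 58.1]
ee_rot: [-0.002, 0.336, 0.942, -0.002]
wrist_force: [-0.7, -0.5, 0.8]
gripper_width: 60.2
grip_force: 0.0
```

Request:
move_arm:
  targets:
    - {"dx": 0, "dy": 0, "dz": 0.3, "yaw": 0, "jaw": 60}
    - {"dx": 0, "dy": 0, "dz": 0.56, "yaw": 0, "jaw": 60}
    - {"dx": 0, "dy": 0, "dz": 0.56, "yaw": 0, "jaw": 60}
    - {"dx": 0, "dy": 0, "dz": 0.56, "yaw": 0, "jaw": 30}
    - {"dx": 0, "dy": 0, "dz": 0.56, "yaw": 0, "jaw": 30}
    - {"dx": 0, "dy": 0, "dz": 0.56, "yaw": 0, "jaw": 30}
    - {"dx": 0, "dy": 0, "dz": 0.56, "yaw": 0, "jaw": 30}
    - {"dx": 0, "dy": 0, "dz": 0.56, "yaw": 0, "jaw": 30}
    - {"dx": 0, "dy": 0, "dz": 0.56, "yaw": 0, "jaw": 30}

```text
clock: 3.85
tool_pos: [452.6, 206.1, 17.2]
ee_rot: [0.001, 0.338, 0.941, 0.001]
wrist_force: [-1.3, -0.0, 9.1]
gripper_width: 39.6
grip_force: 25.0
```

Request:
move_arm:
  targets:
    - {"dx": 0, "dy": 0, "dz": -0.4, "yaw": 0, "jaw": 30}
    - {"dx": 0, "dy": 0, "dz": -1, "yaw": 0, "jaw": 30}
    - {"dx": 0, "dy": 0, "dz": -1, "yaw": 0, "jaw": 30}

```text
clock: 4.15
tool_pos: [455.1, 206.9, 101.0]
ee_rot: [0.003, 0.338, 0.941, 0.004]
wrist_force: [0.9, 0.3, -1.5]
gripper_width: 39.9
grip_force: 25.0
```

```bash
python3 -c "
from h import *
s=r.get_state(); print(s['gripper_width'],s['wrist_force'])
plan([451,-77,100],126.2)"
```

```text
39.85165363547512 [ 0.9199534   0.31466976 -1.51704477]
at [455.1 206.9 101. ] ang 140.4 t 4.2 yaw units 0.1581
 old axes [-2.2213 -2.7678  0.0127]  new axes [-2.8335 -2.1367  0.0127]
```

Request:
move_arm:
  targets:
    - {"dx": -1, "dy": -0.9, "dz": -0.3, "yaw": 0, "jaw": 30}
    - {"dx": -1, "dy": -0.9, "dz": -0.3, "yaw": 0, "jaw": 30}
    - {"dx": -1, "dy": -0.9, "dz": -0.3, "yaw": 0, "jaw": 30}

```text
clock: 4.45
tool_pos: [468.2, 93.4, 120.9]
ee_rot: [0.001, 0.341, 0.94, -0.0]
wrist_force: [0.5, -1.3, -0.9]
gripper_width: 39.5
grip_force: 25.0
```

Request:
move_arm:
  targets:
    - {"dx": -1, "dy": -0.77, "dz": 0, "yaw": 0, "jaw": 30}
    - {"dx": -1, "dy": -0.77, "dz": 0, "yaw": 0, "jaw": 30}
    - {"dx": -1, "dy": -0.77, "dz": 0, "yaw": 0, "jaw": 30}

```text
clock: 4.75
tool_pos: [490.8, -6.5, 120.1]
ee_rot: [0.001, 0.343, 0.939, -0.001]
wrist_force: [-0.4, 0.8, -1.6]
gripper_width: 39.7
grip_force: 25.0
```

Request:
move_arm:
  targets:
    - {"dx": -0.72, "dy": 0, "dz": 0, "yaw": 0.158, "jaw": 30}
    - {"dx": -0.72, "dy": 0, "dz": 0, "yaw": 0.158, "jaw": 30}
    - {"dx": -0.72, "dy": 0, "dz": 0, "yaw": 0.158, "jaw": 30}
    - {"dx": -0.72, "dy": 0, "dz": 0, "yaw": 0.158, "jaw": 30}
    - {"dx": -0.72, "dy": 0, "dz": 0, "yaw": 0.158, "jaw": 30}

```text
clock: 5.25
tool_pos: [533.5, -34.8, 119.5]
ee_rot: [-0.001, 0.45, 0.893, -0.0]
wrist_force: [0.3, -0.8, -1.6]
gripper_width: 39.7
grip_force: 25.0
```

```bash
python3 -c "
from h import *
s,p=look('w2',[('green',15),('blue',10),('black',110)])
plan([451,-77,100],126.2)"
```

```text
green 15 [176. 191.] [450.9 -75.4] 118.7 30.5 126.4
blue 10 [253.  28.] [427.9  72.6] 43.0 9.6 131.1
black 110 [280. 330.] [563.2 -74.9] 40.5 15.1 36.6
black 110 [291. 379.] [586.5 -93.4] 420.1 98.3 33.3
black 110 [169. 304.] [ 492.6 -108.4] 94.9 64.1 37.2
black 110 [539. 277.] [672.   48.9] 38.8 18.8 22.7
black 110 [283. 239.] [526.1 -19.3] 90.1 78.6 35.9
black 110 [425. 215.] [599.7  41.4] 209.5 87.3 102.9
at [533.7 -34.9 119.6] ang 126.4 t 5.3 yaw units 0.0025
 old axes [ 0.1903 -1.1438  0.245 ]  new axes [ 0.1858 -1.1445  0.245 ]
```

View pics/w2.png

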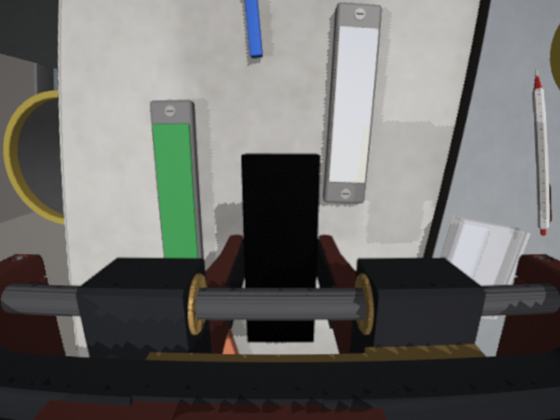

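The wrist view shows the held plate at columns 243–319, with its far end at row 154. The green pad lies at columns 152–200 and the blue stick is at the top (253,28). I'll compute the plate's offset in the hand.

```bash
python3 -c "
from h import *
I=cv2.imread('pics/w2.png'); V=I.max(2)
print(V[145:162,281]); print(V[332:350,281]); print(V[200,236:250],V[200,312:326])
s=r.get_state(); p=r.get_image('wrist'); z=s['tool_pos'][2]-3
for q in ((281,153.5),(281,342),(243,160),(319,160),(242,230),(318,230)):
  w=pix2w(p,q,z,s)[0]-s['tool_pos']; a=np.radians(126.4); print(q,(w[0]*np.cos(a)+w[1]*np.sin(a)).round(1),(w[0]*np.sin(a)-w[1]*np.cos(a)).round(1))
plan([451,-76,60],126.4)
"
```

```text
[183 181 180 180 180 181 181 167 118  56  14   8   8   7   9   7   9]
[  3   2   5   4   2   2   2   2   0  31  89 148 178 183 182 182 182 180]
[183 184 183 183 181 159  93  29   4   9   6   5   7   7] [  8   9   8   8   7  13  48  95 125 131 128 113  90  93]
(281, 153.5) 57.1 0.7
(281, 342) -53.2 0.8
(243, 160) 53.9 -18.5
(319, 160) 53.9 19.8
(242, 230) 17.0 -20.1
(318, 230) 17.0 20.4
at [533.8 -35.1 119.7] ang 126.4 t 5.3 yaw units -0.0001
 old axes [ 0.2028 -1.137   0.7466]  new axes [ 0.2029 -1.137   0.7466]
```

Request:
move_arm:
  targets:
    - {"dx": 0.1, "dy": -0.6, "dz": 0.1, "yaw": 0, "jaw": 30}
    - {"dx": 0.178, "dy": -1, "dz": 0.2, "yaw": 0, "jaw": 30}
    - {"dx": 0.178, "dy": -1, "dz": 0.2, "yaw": 0, "jaw": 30}

```text
clock: 5.65
tool_pos: [455.8, -73.4, 102.7]
ee_rot: [-0.003, 0.453, 0.891, -0.001]
wrist_force: [-0.3, -0.6, -0.8]
gripper_width: 39.7
grip_force: 25.0
```

Request:
move_arm:
  targets:
    - {"dx": 0, "dy": -0.137, "dz": 0.3, "yaw": 0, "jaw": 30}
    - {"dx": 0, "dy": -0.137, "dz": 0.72, "yaw": 0, "jaw": 30}
    - {"dx": 0, "dy": -0.137, "dz": 0.72, "yaw": 0, "jaw": 30}
    - {"dx": 0, "dy": -0.137, "dz": 0.72, "yaw": 0, "jaw": 30}
    - {"dx": 0, "dy": -0.137, "dz": 0.72, "yaw": 0, "jaw": 30}

```text
clock: 6.15
tool_pos: [454.1, -78.2, 47.5]
ee_rot: [0.001, 0.452, 0.892, 0.001]
wrist_force: [0.1, 0.1, -0.2]
gripper_width: 39.7
grip_force: 25.0
```

```bash
python3 -c "
from h import *
plan([452.2,-77.6,32.5],126.4)
"
```

```text
at [454.1 -78.2  47.5] ang 126.3 t 6.2 yaw units -0.0013
 old axes [ 0.0204 -0.0142  0.1874]  new axes [ 0.0204 -0.0142  0.1874]
```

Request:
move_arm:
  targets:
    - {"dx": 0.02, "dy": -0.014, "dz": 0.09, "yaw": 0, "jaw": 30}
    - {"dx": 0.02, "dy": -0.014, "dz": 0.15, "yaw": 0, "jaw": 30}
    - {"dx": 0.02, "dy": -0.014, "dz": 0.17, "yaw": 0, "jaw": 30}
    - {"dx": 0.02, "dy": -0.014, "dz": 0.19, "yaw": 0, "jaw": 30}
    - {"dx": 0.02, "dy": -0.014, "dz": 0.19, "yaw": 0, "jaw": 30}
    - {"dx": 0.02, "dy": -0.014, "dz": 0.19, "yaw": 0, "jaw": 30}

```text
clock: 6.75
tool_pos: [450.8, -77.7, 32.0]
ee_rot: [-0.0, 0.452, 0.892, 0.0]
wrist_force: [-4.5, 1.6, 17.4]
gripper_width: 40.0
grip_force: 25.0
```

Request:
move_arm:
  targets:
    - {"dx": 0, "dy": 0, "dz": -0.012, "yaw": 0, "jaw": 39}
    - {"dx": 0, "dy": 0, "dz": -0.012, "yaw": 0, "jaw": 50}
    - {"dx": 0, "dy": 0, "dz": -0.012, "yaw": 0, "jaw": 60}
    - {"dx": 0, "dy": 0, "dz": -0.012, "yaw": 0, "jaw": 60}
    - {"dx": 0, "dy": 0, "dz": -0.012, "yaw": 0, "jaw": 60}
    - {"dx": 0, "dy": 0, "dz": -0.4, "yaw": 0, "jaw": 60}
    - {"dx": 0, "dy": 0, "dz": -1, "yaw": 0, "jaw": 60}
    - {"dx": 0, "dy": 0, "dz": -1, "yaw": 0, "jaw": 60}
    - {"dx": 0, "dy": 0, "dz": -1, "yaw": 0, "jaw": 60}

```text
clock: 7.65
tool_pos: [451.7, -77.6, 111.8]
ee_rot: [0.001, 0.452, 0.892, 0.001]
wrist_force: [0.6, -0.7, 0.4]
gripper_width: 59.8
grip_force: 0.0
```

```bash
python3 -c "
from h import *
s,p=look('w3',[('green',15),('blue',10),('black',29)])
plan([422.5,77,80],131.4)"
```

```text
green 15 [280. 144.] [417.2 -29.4] 29.7 4.0 36.3
blue 10 [368.  36.] [423.2  76.6] 53.6 11.1 131.1
black 29 [355. 271.] [530.8 -80.2] 66.1 32.4 178.9
black 29 [203. 274.] [ 430.7 -155.7] 72.1 31.5 74.6
black 29 [279. 212.] [450.3 -76.3] 109.0 38.4 126.2
black 29 [316. 333.] [ 529.  -219.6] 606.1 335.6 52.5
at [450.8 -77.6 110.8] ang 126.3 t 7.7 yaw units -0.0571
 old axes [1.7668 0.8581 0.3853]  new axes [1.6829 1.0128 0.3853]
```

View pics/w3.png

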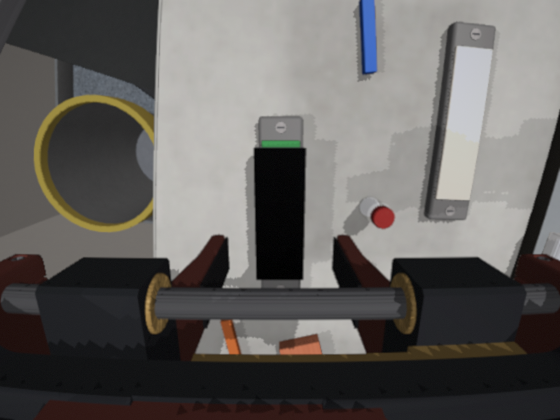

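Plate 1 sits centred on the base, at (450.3,-76.3) and 126.2°, with a pad strip showing at its end. Stick 1 comes next.

Request:
move_arm:
  targets:
    - {"dx": 1, "dy": 0.5, "dz": 0, "yaw": 0, "jaw": 45}
    - {"dx": 1, "dy": 0.5, "dz": 0, "yaw": -0.053, "jaw": 45}
    - {"dx": 1, "dy": 0.5, "dz": 0, "yaw": -0.053, "jaw": 45}

```text
clock: 8.0
tool_pos: [434.0, 14.7, 109.5]
ee_rot: [-0.002, 0.41, 0.912, -0.0]
wrist_force: [0.1, -0.4, 0.2]
gripper_width: 45.2
grip_force: 0.0
```

```bash
python3 -c "
from h import *
plan([422.8,77,60],131.1)"
```

```text
at [434.   14.7 109.5] ang 131.5 t 8.0 yaw units 0.0049
 old axes [0.6755 0.411  0.6184]  new axes [0.6786 0.4058 0.6184]
```

Request:
move_arm:
  targets:
    - {"dx": 0.67, "dy": 0.408, "dz": 0.3, "yaw": 0.003, "jaw": 45}
    - {"dx": 0.67, "dy": 0.408, "dz": 0.6, "yaw": 0.003, "jaw": 45}
    - {"dx": 0.67, "dy": 0.408, "dz": 0.6, "yaw": 0.003, "jaw": 45}
    - {"dx": 0.67, "dy": 0.408, "dz": 0.6, "yaw": 0.003, "jaw": 45}
    - {"dx": 0.67, "dy": 0.408, "dz": 0.6, "yaw": 0.003, "jaw": 45}

```text
clock: 8.5
tool_pos: [425.8, 70.5, 63.4]
ee_rot: [0.0, 0.418, 0.908, -0.0]
wrist_force: [0.3, -0.8, -0.4]
gripper_width: 45.1
grip_force: 0.0
```

```bash
python3 -c "
from h import *
look('w4',[('blue',10)])
plan([422.8,77,16.5],131.1)"
```

```text
blue 10 [284. 218.] [422.5  78.9] 55.5 9.5 131.5
at [426.1  70.7  63.7] ang 130.6 t 8.6 yaw units -0.0057
 old axes [0.0866 0.0204 0.5901]  new axes [0.0864 0.0211 0.5901]
```

Request:
move_arm:
  targets:
    - {"dx": 0.1, "dy": 0.02, "dz": 0, "yaw": -0.008, "jaw": 45}
    - {"dx": 0.1, "dy": 0.02, "dz": 0.3, "yaw": -0.008, "jaw": 45}
    - {"dx": 0.1, "dy": 0.02, "dz": 0.5, "yaw": -0.008, "jaw": 45}
    - {"dx": 0.1, "dy": 0.02, "dz": 0.5, "yaw": -0.008, "jaw": 45}
    - {"dx": 0.1, "dy": 0.02, "dz": 0.5, "yaw": -0.008, "jaw": 45}

```text
clock: 9.05
tool_pos: [421.5, 79.2, 23.6]
ee_rot: [0.0, 0.411, 0.912, 0.0]
wrist_force: [-0.3, -0.5, 0.3]
gripper_width: 45.1
grip_force: 0.0
```

```bash
python3 -c "
from h import *
look('w5',[('blue',10)])
print(r.get_state()['q'].round(3))
plan([422.5,78.2,16.5],131.1)"
```

```text
blue 10 [281. 247.] [420.4  81.3] 50.7 9.1 131.1
[-0.573  0.46   0.29   2.295 -0.316  0.421  0.701]
at [421.8  79.3  23.8] ang 131.4 t 9.1 yaw units 0.0038
 old axes [-0.0158 -0.0022  0.0914]  new axes [-0.0158 -0.0021  0.0914]
```

Request:
move_arm:
  targets:
    - {"dx": -0.01, "dy": -0.002, "dz": 0.09, "yaw": 0.003, "jaw": 45}
    - {"dx": -0.01, "dy": -0.002, "dz": 0.09, "yaw": 0.003, "jaw": 45}
    - {"dx": -0.01, "dy": -0.002, "dz": 0.09, "yaw": 0.003, "jaw": 25}
    - {"dx": -0.01, "dy": -0.002, "dz": 0.09, "yaw": 0.003, "jaw": 0}
    - {"dx": -0.01, "dy": -0.002, "dz": 0.09, "yaw": 0.003, "jaw": 0}
    - {"dx": -0.01, "dy": -0.002, "dz": 0.09, "yaw": 0.003, "jaw": 0}
    - {"dx": -0.01, "dy": -0.002, "dz": 0.09, "yaw": 0.003, "jaw": 0}
    - {"dx": -0.01, "dy": -0.002, "dz": 0.09, "yaw": 0.003, "jaw": 0}
    - {"dx": -0.01, "dy": -0.002, "dz": 0.09, "yaw": 0.003, "jaw": 0}
  grip_force: 15

```text
clock: 10.0
tool_pos: [421.8, 78.6, 15.9]
ee_rot: [0.0, 0.413, 0.911, 0.0]
wrist_force: [0.2, 0.5, 1.8]
gripper_width: 9.7
grip_force: 15.0
```

Request:
move_arm:
  targets:
    - {"dx": 0, "dy": 0, "dz": -0.5, "yaw": 0, "jaw": 0}
    - {"dx": 0, "dy": 0, "dz": -1, "yaw": 0, "jaw": 0}
    - {"dx": 0, "dy": 0, "dz": -1, "yaw": 0, "jaw": 0}
    - {"dx": 0, "dy": 0, "dz": -1, "yaw": 0, "jaw": 0}

```text
clock: 10.4
tool_pos: [422.1, 79.0, 96.4]
ee_rot: [0.001, 0.413, 0.911, 0.001]
wrist_force: [-0.8, 0.1, 0.2]
gripper_width: 9.7
grip_force: 15.0
```

```bash
python3 -c "
from h import *
look('w6',[('blue',92),('green',15)])
s=r.get_state(); print(s['gripper_width'])
plan([451-.593*38-0*.8,-76+.805*38,100],36.3)
plan([451+.593*38,-76-.805*38,100],36.3)"
```

```text
blue 92 [280. 248.] [418.9  83.3] 46.7 10.3 130.8
9.920964002032457
at [421.4  78.8  95.6] ang 131.2 t 10.4 yaw units -0.9454
 old axes [-1.2258 -0.9565 -0.0553]  new axes [ 0.8479 -1.3033 -0.0553]
at [421.4  78.8  95.6] ang 131.2 t 10.4 yaw units -0.9454
 old axes [-2.1723 -1.0367 -0.0553]  new axes [ 0.8466 -2.2532 -0.0553]
```

View pics/w6.png

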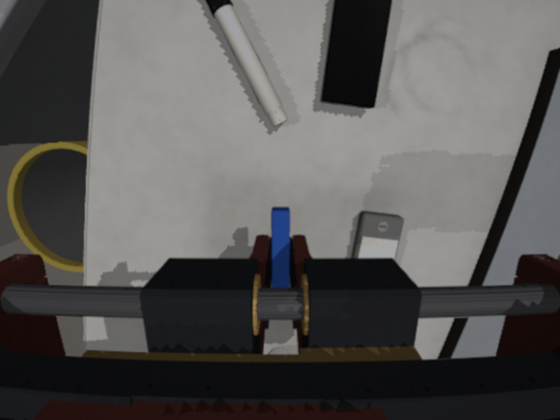

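```bash
python3 -c "
from h import *
s=r.get_state(); p=r.get_image('wrist'); V=p['color'][...,0].astype(int)-p['color'][...,2]; print(V[198:216,280])
w=pix2w(p,(280,207),s['tool_pos'][2]-5.9,s)[0]-s['tool_pos']; a=np.radians(131.2); print(w[0]*np.cos(a)+w[1]*np.sin(a)-28)
plan([427.3,-43.8,100],36.3)"
```

```text
[ -5  -5  -4  -5  -4  -5  -5  -5   4  27  53  61  76  92  98  99 100  99]
0.8850277462905964
at [421.   78.5  95.1] ang 131.2 t 10.5 yaw units -0.9454
 old axes [-1.2023 -0.9484 -0.0612]  new axes [ 0.842  -1.2791 -0.0612]
```

The held stick shows at (281,250), with its far end at row 207, so it is centred to about 1 mm. I'll turn it crosswise and carry it to the base.

Request:
move_arm:
  targets:
    - {"dx": -0.5, "dy": -0.5, "dz": -0.06, "yaw": -0.09, "jaw": 0}
    - {"dx": -0.95, "dy": -0.94, "dz": -0.06, "yaw": -0.18, "jaw": 0}
    - {"dx": -0.95, "dy": -0.94, "dz": -0.06, "yaw": -0.945, "jaw": 0}
    - {"dx": -0.95, "dy": -0.94, "dz": -0.06, "yaw": -0.945, "jaw": 0}
    - {"dx": -0.95, "dy": -0.94, "dz": -0.06, "yaw": -0.945, "jaw": 0}
    - {"dx": -0.95, "dy": -0.94, "dz": -0.06, "yaw": -0.945, "jaw": 0}
    - {"dx": -0.95, "dy": -0.94, "dz": -0.06, "yaw": -0.945, "jaw": 0}
    - {"dx": -0.95, "dy": -0.94, "dz": -0.06, "yaw": -0.945, "jaw": 0}
    - {"dx": -0.95, "dy": -0.94, "dz": -0.06, "yaw": -0.945, "jaw": 0}
    - {"dx": -0.95, "dy": -0.94, "dz": -0.06, "yaw": -0.945, "jaw": 0}
    - {"dx": -0.95, "dy": -0.94, "dz": -0.06, "yaw": -0.945, "jaw": 0}
    - {"dx": -0.95, "dy": -0.94, "dz": -0.06, "yaw": -0.945, "jaw": 0}
    - {"dx": -0.95, "dy": -0.94, "dz": -0.06, "yaw": -0.945, "jaw": 0}

```text
clock: 11.8
tool_pos: [414.8, -28.2, 100.1]
ee_rot: [-0.001, -0.31, 0.951, 0.0]
wrist_force: [-0.2, -0.7, 0.2]
gripper_width: 9.8
grip_force: 15.0
```

```bash
python3 -c "
from h import *
print(r.get_state()['q'].round(2))
plan([428,-43.3,55],36.3)"
```

```text
[-0.17  0.26  0.1   2.28 -0.05  0.6   2.17]
at [414.8 -28.2 100.1] ang -143.9 t 11.8 yaw units -0.0026
 old axes [-0.0225 -0.2495  0.564 ]  new axes [-0.0214 -0.2496  0.564 ]
```

Request:
move_arm:
  targets:
    - {"dx": -0.022, "dy": -0.25, "dz": 0.3, "yaw": -0.003, "jaw": 0}
    - {"dx": -0.022, "dy": -0.25, "dz": 0.56, "yaw": -0.003, "jaw": 0}
    - {"dx": -0.022, "dy": -0.25, "dz": 0.56, "yaw": -0.003, "jaw": 0}
    - {"dx": -0.022, "dy": -0.25, "dz": 0.56, "yaw": -0.003, "jaw": 0}
    - {"dx": -0.022, "dy": -0.25, "dz": 0.56, "yaw": -0.003, "jaw": 0}

```text
clock: 12.3
tool_pos: [428.7, -43.0, 56.5]
ee_rot: [0.0, -0.313, 0.95, -0.0]
wrist_force: [0.7, -0.2, -0.4]
gripper_width: 10.0
grip_force: 15.0
```

```bash
python3 -c "
from h import *
plan([428,-43.3,45.2],36.3)"
```

```text
at [428.7 -43.   56.5] ang -143.5 t 12.3 yaw units 0.0022
 old axes [0.01   0.0022 0.1418]  new axes [0.01   0.0022 0.1418]
```

Then a gentle touch-down, release to 45 mm and a rise.

Request:
move_arm:
  targets:
    - {"dx": 0.01, "dy": 0.002, "dz": 0.07, "yaw": 0.002, "jaw": 0}
    - {"dx": 0.01, "dy": 0.002, "dz": 0.12, "yaw": 0.002, "jaw": 0}
    - {"dx": 0.01, "dy": 0.002, "dz": 0.14, "yaw": 0.002, "jaw": 0}
    - {"dx": 0.01, "dy": 0.002, "dz": 0.14, "yaw": 0.002, "jaw": 0}
    - {"dx": 0.01, "dy": 0.002, "dz": 0.14, "yaw": 0.002, "jaw": 0}

```text
clock: 12.8
tool_pos: [427.6, -43.4, 44.7]
ee_rot: [-0.0, -0.312, 0.95, 0.0]
wrist_force: [-1.3, 0.2, 3.1]
gripper_width: 10.0
grip_force: 15.0
```

Request:
move_arm:
  targets:
    - {"dx": 0, "dy": 0, "dz": 0, "yaw": 0, "jaw": 10}
    - {"dx": 0, "dy": 0, "dz": 0, "yaw": 0, "jaw": 16}
    - {"dx": 0, "dy": 0, "dz": 0, "yaw": 0, "jaw": 30}
    - {"dx": 0, "dy": 0, "dz": 0, "yaw": 0, "jaw": 40}
    - {"dx": 0, "dy": 0, "dz": 0, "yaw": 0, "jaw": 40}
    - {"dx": 0, "dy": 0, "dz": -0.3, "yaw": 0, "jaw": 45}
    - {"dx": 0, "dy": 0, "dz": -0.8, "yaw": 0, "jaw": 45}
    - {"dx": 0, "dy": 0, "dz": -0.8, "yaw": 0, "jaw": 45}

```text
clock: 13.6
tool_pos: [430.5, -43.7, 112.1]
ee_rot: [0.003, -0.312, 0.95, -0.001]
wrist_force: [0.9, -0.1, -0.3]
gripper_width: 45.0
grip_force: 0.0
```

```bash
python3 -c "
from h import *
look('w7',[('blue',39),('blue',10),('black',29)])
plan([566.3,-89.9,100],149.2)"
```

```text
blue 39 [283. 219.] [428.1 -43.2] 56.1 10.9 36.4
blue 10 [283. 219.] [434.9 -38.1] 63.4 12.4 36.4
black 29 [329. 341.] [542.5  32.9] 634.6 204.4 126.8
black 29 [337. 275.] [430.2  24.7] 46.7 44.7 37.3
black 29 [296. 214.] [420.4 -35.7] 38.1 8.6 36.4
black 29 [223. 238.] [475.9 -70.5] 88.0 87.9 36.3
black 29 [523. 100.] [244.5  51.5] 19.7 11.5 79.6
black 29 [482.  92.] [260.4  20.9] 15.7 10.6 13.5
black 29 [513.  72.] [235.1  33.9] 39.5 19.2 143.5
at [429.5 -43.5 110.5] ang -143.7 t 13.7 yaw units 0.7458
 old axes [-1.0348 -1.4801  0.1308]  new axes [-1.7659  0.3781  0.1308]
```

View pics/w7.png

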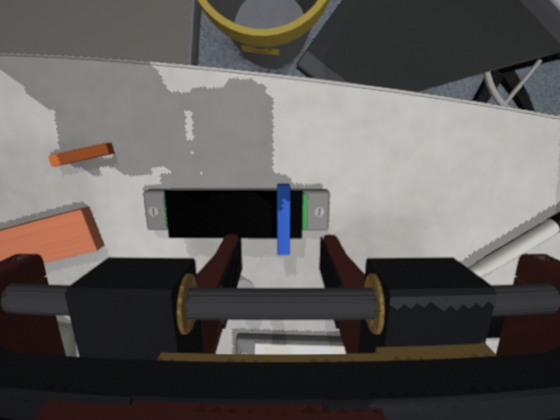

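The stick lies crosswise near the plate's end at (283,219), which is (428.1,-43.2). Now for the second stick.

Request:
move_arm:
  targets:
    - {"dx": -0.4, "dy": -0.55, "dz": 0, "yaw": 0.09, "jaw": 45}
    - {"dx": -0.7, "dy": -1, "dz": 0, "yaw": 0.746, "jaw": 45}
    - {"dx": -0.7, "dy": -1, "dz": 0, "yaw": 0.746, "jaw": 45}
    - {"dx": -0.7, "dy": -1, "dz": 0, "yaw": 0.746, "jaw": 45}
    - {"dx": -0.7, "dy": -1, "dz": 0, "yaw": 0.746, "jaw": 45}
    - {"dx": -0.7, "dy": -1, "dz": 0, "yaw": 0.746, "jaw": 45}
    - {"dx": -0.7, "dy": -1, "dz": 0, "yaw": 0.746, "jaw": 45}
    - {"dx": -0.7, "dy": -1, "dz": 0, "yaw": 0.746, "jaw": 45}
    - {"dx": -0.7, "dy": -1, "dz": 0, "yaw": 0.746, "jaw": 45}
    - {"dx": -0.7, "dy": -1, "dz": 0, "yaw": 0.746, "jaw": 45}

```text
clock: 14.65
tool_pos: [519.7, -74.8, 107.8]
ee_rot: [-0.001, 0.264, 0.965, -0.0]
wrist_force: [-0.1, -0.6, 0.3]
gripper_width: 45.0
grip_force: 0.0
```

```bash
python3 -c "
from h import *
plan([566.3,-89.9,90],149.2)"
```

```text
at [519.7 -74.8 107.8] ang 149.4 t 14.7 yaw units 0.0023
 old axes [-0.5973  0.1332  0.2227]  new axes [-0.5968  0.1353  0.2227]
```

Request:
move_arm:
  targets:
    - {"dx": -0.6, "dy": 0.134, "dz": 0.22, "yaw": 0.002, "jaw": 45}
    - {"dx": -0.6, "dy": 0.134, "dz": 0.22, "yaw": 0.002, "jaw": 45}
    - {"dx": -0.6, "dy": 0.134, "dz": 0.22, "yaw": 0.002, "jaw": 45}
    - {"dx": -0.6, "dy": 0.134, "dz": 0.22, "yaw": 0.002, "jaw": 45}

```text
clock: 15.05
tool_pos: [566.1, -90.3, 90.9]
ee_rot: [-0.001, 0.267, 0.964, -0.0]
wrist_force: [-0.3, -0.9, 0.8]
gripper_width: 44.9
grip_force: 0.0
```

```bash
python3 -c "
from h import *
look('w8',[('blue',10)])
plan([566.3,-89.9,16],149.2)"
```

```text
blue 10 [282. 219.] [566.5 -89.2] 54.7 8.9 149.4
blue 10 [234.  13.] [418.6 -40.6] 61.6 14.6 36.1
at [566.1 -90.1  91.2] ang 149.1 t 15.1 yaw units -0.0016
 old axes [-5.000e-04  3.900e-03  9.402e-01]  new axes [-5.000e-04  3.900e-03  9.402e-01]
```

Request:
move_arm:
  targets:
    - {"dx": 0, "dy": 0.008, "dz": 0.5, "yaw": -0.002, "jaw": 45}
    - {"dx": 0, "dy": 0.008, "dz": 0.8, "yaw": -0.002, "jaw": 45}
    - {"dx": 0, "dy": 0.008, "dz": 0.94, "yaw": -0.002, "jaw": 45}
    - {"dx": 0, "dy": 0.008, "dz": 0.94, "yaw": -0.002, "jaw": 45}
    - {"dx": 0, "dy": 0.008, "dz": 0.94, "yaw": -0.002, "jaw": 45}
    - {"dx": 0, "dy": 0.008, "dz": 0.94, "yaw": -0.002, "jaw": 25}
    - {"dx": 0, "dy": 0.008, "dz": 0.94, "yaw": -0.002, "jaw": 0}
    - {"dx": 0, "dy": 0.008, "dz": 0.94, "yaw": -0.002, "jaw": 0}
    - {"dx": 0, "dy": 0.008, "dz": 0.94, "yaw": -0.002, "jaw": 0}
    - {"dx": 0, "dy": 0.008, "dz": 0.94, "yaw": -0.002, "jaw": 0}
    - {"dx": 0, "dy": 0.008, "dz": 0.94, "yaw": -0.002, "jaw": 0}
    - {"dx": 0, "dy": 0.008, "dz": 0.94, "yaw": -0.002, "jaw": 0}

```text
clock: 16.3
tool_pos: [567.4, -89.6, 16.0]
ee_rot: [0.0, 0.266, 0.964, 0.0]
wrist_force: [-0.1, -0.1, 2.7]
gripper_width: 9.6
grip_force: 15.0
```

Request:
move_arm:
  targets:
    - {"dx": 0, "dy": 0, "dz": -0.5, "yaw": 0, "jaw": 0}
    - {"dx": 0, "dy": 0, "dz": -1, "yaw": 0, "jaw": 0}
    - {"dx": 0, "dy": 0, "dz": -1, "yaw": 0, "jaw": 0}
    - {"dx": 0, "dy": 0, "dz": -1, "yaw": 0, "jaw": 0}

```text
clock: 16.7
tool_pos: [567.8, -89.5, 96.5]
ee_rot: [0.001, 0.266, 0.964, 0.0]
wrist_force: [-0.4, 0.4, -0.6]
gripper_width: 9.6
grip_force: 15.0
```

```bash
python3 -c "
from h import *
s=r.get_state(); p=r.get_image('wrist'); V=p['color'][...,0].astype(int)-p['color'][...,2]; print(V[198:216,280], s['q'].round(2))
a,_,_=plan([474.7,-108.2,97],36.3); a=np.radians(a)
for v in (205,206,207,208,209):
  w=pix2w(p,(280,v),s['tool_pos'][2]-5.9,s)[0]-s['tool_pos']; print(v,w[0]*np.cos(a)+w[1]*np.sin(a)-28)
"
```

```text
[ -5  -5  -5  -5  -6  -4   2  27  57  68  89 112 123 124 124 124 124 124] [-0.26  0.51  0.4   1.94 -0.29  0.74  1.34]
at [566.9 -89.4  95.4] ang 149.2 t 16.8 yaw units -0.7454
 old axes [ 0.8702 -0.7921 -0.0197]  new axes [ 1.0683  0.4932 -0.0197]
205 1.8797212488593757
206 1.3346937152447111
207 0.7887573387711768
208 0.2419073555868536
209 -0.3058610222274858
```

Request:
move_arm:
  targets:
    - {"dx": 0.4, "dy": -0.4, "dz": -0.02, "yaw": -0.09, "jaw": 0}
    - {"dx": 0.87, "dy": -0.785, "dz": -0.02, "yaw": -0.745, "jaw": 0}
    - {"dx": 0.87, "dy": -0.785, "dz": -0.02, "yaw": -0.745, "jaw": 0}
    - {"dx": 0.87, "dy": -0.785, "dz": -0.02, "yaw": -0.745, "jaw": 0}
    - {"dx": 0.87, "dy": -0.785, "dz": -0.02, "yaw": -0.745, "jaw": 0}
    - {"dx": 0.87, "dy": -0.785, "dz": -0.02, "yaw": -0.745, "jaw": 0}
    - {"dx": 0.87, "dy": -0.785, "dz": -0.02, "yaw": -0.745, "jaw": 0}
    - {"dx": 0.87, "dy": -0.785, "dz": -0.02, "yaw": -0.745, "jaw": 0}
    - {"dx": 0.87, "dy": -0.785, "dz": -0.02, "yaw": -0.745, "jaw": 0}
    - {"dx": 0.87, "dy": -0.785, "dz": -0.02, "yaw": -0.745, "jaw": 0}
    - {"dx": 0.87, "dy": -0.785, "dz": -0.02, "yaw": -0.745, "jaw": 0}

```text
clock: 17.85
tool_pos: [474.9, -107.9, 96.9]
ee_rot: [-0.001, -0.31, 0.951, 0.0]
wrist_force: [0.4, 0.4, -0.5]
gripper_width: 9.5
grip_force: 15.0
```

```bash
python3 -c "
from h import *
plan([475,-107.7,55],36.3)"
```

```text
at [ 474.9 -107.9   96.9] ang -143.9 t 17.9 yaw units -0.0023
 old axes [-0.0022  0.0016  0.5233]  new axes [-0.0022  0.0016  0.5233]
```

Request:
move_arm:
  targets:
    - {"dx": 0, "dy": 0, "dz": 0.35, "yaw": -0.002, "jaw": 0}
    - {"dx": 0, "dy": 0, "dz": 0.56, "yaw": -0.002, "jaw": 0}
    - {"dx": 0, "dy": 0, "dz": 0.6, "yaw": -0.002, "jaw": 0}
    - {"dx": 0, "dy": 0, "dz": 0.63, "yaw": -0.002, "jaw": 0}
    - {"dx": 0, "dy": 0, "dz": 0.65, "yaw": -0.002, "jaw": 0}
    - {"dx": 0, "dy": 0, "dz": 0.65, "yaw": -0.002, "jaw": 0}
    - {"dx": 0, "dy": 0, "dz": 0.65, "yaw": -0.002, "jaw": 0}

```text
clock: 18.55
tool_pos: [475.8, -108.0, 46.0]
ee_rot: [0.0, -0.312, 0.95, -0.0]
wrist_force: [-0.1, -0.8, -0.3]
gripper_width: 10.2
grip_force: 15.0
```

No contact yet, so lower 1.5 mm, release and rise.

Request:
move_arm:
  targets:
    - {"dx": 0, "dy": 0, "dz": 0.01, "yaw": 0, "jaw": 0}
    - {"dx": 0, "dy": 0, "dz": 0.018, "yaw": 0, "jaw": 0}
    - {"dx": 0, "dy": 0, "dz": 0.018, "yaw": 0, "jaw": 0}
    - {"dx": 0, "dy": 0, "dz": 0.018, "yaw": 0, "jaw": 0}

```text
clock: 18.95
tool_pos: [475.7, -108.0, 44.8]
ee_rot: [0.0, -0.312, 0.95, -0.0]
wrist_force: [-1.9, 1.1, 8.5]
gripper_width: 9.9
grip_force: 15.0
```

Request:
move_arm:
  targets:
    - {"dx": 0, "dy": 0, "dz": 0, "yaw": 0, "jaw": 10}
    - {"dx": 0, "dy": 0, "dz": 0, "yaw": 0, "jaw": 16}
    - {"dx": 0, "dy": 0, "dz": 0, "yaw": 0, "jaw": 30}
    - {"dx": 0, "dy": 0, "dz": 0, "yaw": 0, "jaw": 40}
    - {"dx": 0, "dy": 0, "dz": 0, "yaw": 0, "jaw": 40}
    - {"dx": 0, "dy": 0, "dz": -0.3, "yaw": 0, "jaw": 45}
    - {"dx": 0, "dy": 0, "dz": -0.8, "yaw": 0, "jaw": 45}
    - {"dx": 0, "dy": 0, "dz": -0.8, "yaw": 0, "jaw": 45}
    - {"dx": 0, "dy": 0, "dz": -0.8, "yaw": 0, "jaw": 45}

```text
clock: 19.85
tool_pos: [475.9, -108.0, 108.6]
ee_rot: [0.001, -0.313, 0.95, -0.0]
wrist_force: [-1.0, -0.8, -0.7]
gripper_width: 45.2
grip_force: 0.0
```

```bash
python3 -c "
from h import *
look('w9',[('blue',39),('black',29)])
plan([371.8,224.5,150],125)"
```

```text
blue 39 [385. 223.] [428.7 -43.7] 56.0 13.5 36.3
blue 39 [281. 222.] [ 475.1 -108. ] 55.4 10.8 36.5
black 29 [441. 300.] [449.5  60.6] 207.3 92.3 126.9
black 29 [276. 361.] [583.6 -32. ] 622.1 199.6 126.7
black 29 [243. 281.] [ 524.6 -108.7] 97.0 46.0 126.8
black 29 [397. 217.] [419.  -34.7] 38.1 4.2 36.4
black 29 [334. 241.] [467.1 -62.5] 84.2 69.8 36.9
black 29 [268. 216.] [ 479.6 -117.4] 38.6 7.8 36.1
black 29 [529.  86.] [278.6 -19.7] 18.5 13.3 83.2
at [ 475.2 -107.9  107.8] ang -143.6 t 19.9 yaw units -0.9841
 old axes [-1.4276  4.11   -0.5279]  new axes [-4.1443 -1.3248 -0.5279]
```

View pics/w9.png

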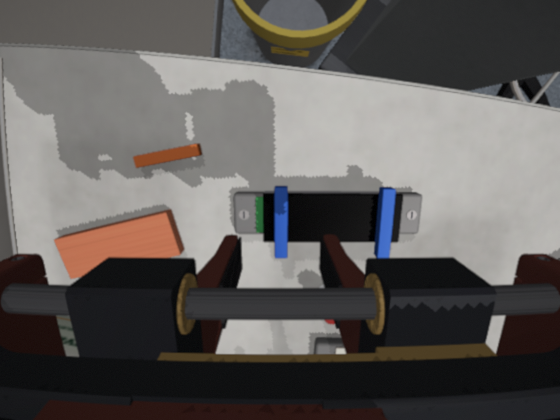

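Both sticks lie crosswise on plate 1, at (428.4,-43.4) and (475.1,-108.0), evenly about its centre. Now back for plate 2.

Request:
move_arm:
  targets:
    - {"dx": -0.2, "dy": 0.5, "dz": -0.2, "yaw": 0.09, "jaw": 60}
    - {"dx": -0.35, "dy": 1, "dz": -0.3, "yaw": 0.55, "jaw": 60}
    - {"dx": -0.35, "dy": 1, "dz": -0.3, "yaw": 0.55, "jaw": 60}
    - {"dx": -0.35, "dy": 1, "dz": -0.3, "yaw": 0.55, "jaw": 60}
    - {"dx": -0.35, "dy": 1, "dz": -0.3, "yaw": 0.55, "jaw": 60}
    - {"dx": -0.35, "dy": 1, "dz": -0.3, "yaw": 0.55, "jaw": 60}
    - {"dx": -0.35, "dy": 1, "dz": -0.3, "yaw": 0.55, "jaw": 60}

```text
clock: 20.6
tool_pos: [449.5, -26.9, 130.8]
ee_rot: [-0.001, 0.114, 0.993, -0.001]
wrist_force: [0.4, -0.4, 0.6]
gripper_width: 60.0
grip_force: 0.0
```

```bash
python3 -c "
from h import *
plan([371.8,224.5,110],125)"
```

```text
at [449.5 -26.9 130.8] ang 166.9 t 20.6 yaw units 0.4653
 old axes [1.6594 2.8399 0.2602]  new axes [3.1313 1.0069 0.2602]
```

Request:
move_arm:
  targets:
    - {"dx": 0.15, "dy": 0.5, "dz": 0, "yaw": 0.09, "jaw": 60}
    - {"dx": 0.3, "dy": 1, "dz": 0, "yaw": 0.465, "jaw": 60}
    - {"dx": 0.3, "dy": 1, "dz": 0, "yaw": 0.465, "jaw": 60}
    - {"dx": 0.3, "dy": 1, "dz": 0, "yaw": 0.465, "jaw": 60}
    - {"dx": 0.3, "dy": 1, "dz": 0, "yaw": 0.465, "jaw": 60}
    - {"dx": 0.3, "dy": 1, "dz": 0, "yaw": 0.465, "jaw": 60}

```text
clock: 21.2
tool_pos: [444.6, 56.4, 131.3]
ee_rot: [-0.0, 0.46, 0.888, -0.001]
wrist_force: [0.3, 0.4, -0.4]
gripper_width: 60.0
grip_force: 0.0
```

Request:
move_arm:
  targets:
    - {"dx": 0.8, "dy": 0.35, "dz": 0, "yaw": 0, "jaw": 60}
    - {"dx": 0.8, "dy": 0.35, "dz": 0, "yaw": 0, "jaw": 60}
    - {"dx": 0.8, "dy": 0.35, "dz": 0, "yaw": 0, "jaw": 60}

```text
clock: 21.5
tool_pos: [430.5, 127.5, 131.5]
ee_rot: [-0.0, 0.456, 0.89, -0.0]
wrist_force: [0.5, -0.8, 0.1]
gripper_width: 59.9
grip_force: 0.0
```

```bash
python3 -c "
from h import *
look('w10',[('black',14)],False)
plan([371.8,224.5,110],125)"
```

```text
black 14 [ 55. 203.] [250.4   7.8] 60.1 27.0 52.8
black 14 [293. 310.] [475.5  62.3] 725.0 402.1 35.8
black 14 [ 42. 124.] [206.7  65.7] 148.5 77.1 113.3
black 14 [158.  54.] [269.3 177.1] 43.9 14.2 158.1
black 14 [289.  74.] [370.4 224.1] 108.5 38.7 124.2
at [430.8 125.6 131.6] ang 125.5 t 21.6 yaw units 0.0056
 old axes [1.4347 0.1174 0.2698]  new axes [1.4357 0.1047 0.2698]
```

Request:
move_arm:
  targets:
    - {"dx": 0.75, "dy": 0.1, "dz": 0, "yaw": 0.007, "jaw": 60}
    - {"dx": 0.75, "dy": 0.1, "dz": 0, "yaw": 0.007, "jaw": 60}
    - {"dx": 0.75, "dy": 0.1, "dz": 0, "yaw": 0.007, "jaw": 60}

```text
clock: 21.85
tool_pos: [402.8, 178.8, 131.8]
ee_rot: [-0.0, 0.464, 0.886, -0.0]
wrist_force: [-0.1, -0.5, 0.1]
gripper_width: 59.8
grip_force: 0.0
```

Request:
move_arm:
  targets:
    - {"dx": 0.69, "dy": 0.01, "dz": 0.1, "yaw": 0, "jaw": 60}
    - {"dx": 0.69, "dy": 0.01, "dz": 0.3, "yaw": 0, "jaw": 60}
    - {"dx": 0.69, "dy": 0.01, "dz": 0.5, "yaw": 0, "jaw": 60}
    - {"dx": 0.69, "dy": 0.01, "dz": 0.5, "yaw": 0, "jaw": 60}
    - {"dx": 0.69, "dy": 0.01, "dz": 0.5, "yaw": 0, "jaw": 60}

```text
clock: 22.35
tool_pos: [373.6, 222.9, 92.1]
ee_rot: [0.0, 0.467, 0.884, -0.001]
wrist_force: [-0.3, -0.2, 0.4]
gripper_width: 59.9
grip_force: 0.0
```

```bash
python3 -c "
from h import *
look('w11',[('black',14)])
plan([371.3,224.2,40],124.8)"
```

```text
black 14 [307. 322.] [432.4 134.3] 618.8 246.6 34.5
black 14 [ 18. 222.] [194.6  89.1] 69.7 31.9 96.2
black 14 [139. 195.] [269.8 178.5] 44.0 15.5 157.8
black 14 [278. 213.] [370.3 224.4] 108.5 38.6 124.4
black 14 [131.  12.] [200.1 291. ] 50.4 12.1 29.9
black 14 [33.  4.] [133.6 253.3] 53.2 11.4 28.3
at [373.8 223.3  92.4] ang 124.3 t 22.4 yaw units -0.0051
 old axes [ 0.0266 -0.019   0.6554]  new axes [ 0.0268 -0.0187  0.6554]
```

Request:
move_arm:
  targets:
    - {"dx": 0.027, "dy": -0.022, "dz": 0.4, "yaw": -0.002, "jaw": 60}
    - {"dx": 0.027, "dy": -0.022, "dz": 0.75, "yaw": -0.002, "jaw": 60}
    - {"dx": 0.027, "dy": -0.022, "dz": 0.9, "yaw": -0.002, "jaw": 60}
    - {"dx": 0.027, "dy": -0.022, "dz": 0.94, "yaw": -0.002, "jaw": 60}
    - {"dx": 0.027, "dy": -0.022, "dz": 0.94, "yaw": -0.002, "jaw": 60}
    - {"dx": 0.027, "dy": -0.022, "dz": 0.94, "yaw": -0.002, "jaw": 60}
  grip_force: 25

```text
clock: 23.0
tool_pos: [370.9, 225.6, 17.8]
ee_rot: [0.0, 0.465, 0.885, 0.001]
wrist_force: [-0.2, -0.4, -0.3]
gripper_width: 60.0
grip_force: 0.0
```

```bash
python3 -c "
from h import *
plan([371,224.2,16.5],124.6)"
```

```text
at [370.9 225.6  17.8] ang 124.6 t 23.0 yaw units 0.0
 old axes [-0.0157 -0.0091  0.016 ]  new axes [-0.0157 -0.0091  0.016 ]
```

Request:
move_arm:
  targets:
    - {"dx": -0.015, "dy": -0.008, "dz": 0.008, "yaw": 0, "jaw": 60}
    - {"dx": -0.015, "dy": -0.008, "dz": 0.008, "yaw": 0, "jaw": 45}
    - {"dx": -0.015, "dy": -0.008, "dz": 0.008, "yaw": 0, "jaw": 30}
    - {"dx": -0.015, "dy": -0.008, "dz": 0.008, "yaw": 0, "jaw": 30}
    - {"dx": -0.015, "dy": -0.008, "dz": 0.008, "yaw": 0, "jaw": 30}
    - {"dx": -0.015, "dy": -0.008, "dz": 0.008, "yaw": 0, "jaw": 30}
    - {"dx": -0.015, "dy": -0.008, "dz": 0.008, "yaw": 0, "jaw": 30}

```text
clock: 23.7
tool_pos: [370.3, 224.1, 16.4]
ee_rot: [-0.0, 0.465, 0.885, 0.0]
wrist_force: [-1.1, -0.3, 5.4]
gripper_width: 39.9
grip_force: 25.0
```

Request:
move_arm:
  targets:
    - {"dx": 0, "dy": 0, "dz": -0.4, "yaw": 0, "jaw": 30}
    - {"dx": 0, "dy": 0, "dz": -1, "yaw": 0, "jaw": 30}
    - {"dx": 0, "dy": 0, "dz": -1, "yaw": 0, "jaw": 30}
    - {"dx": 0, "dy": 0, "dz": -1, "yaw": 0, "jaw": 30}

```text
clock: 24.1
tool_pos: [370.5, 224.5, 96.7]
ee_rot: [0.0, 0.464, 0.886, 0.001]
wrist_force: [0.2, 0.2, -1.4]
gripper_width: 39.9
grip_force: 25.0
```

```bash
python3 -c "
from h import *
s=r.get_state(); p=r.get_image('wrist'); V=p['color'].max(2); cv2.imwrite('pics/w12.png',p['color'])
print(s['gripper_width'],s['q'].round(2),V[140:170,281],V[325:355,281])
a,_,_=plan([451,-76.3,120],126.3); a=np.radians(a)
for v in (152,153,154,155,156,340,341,342,343,344):
  w=pix2w(p,(281,v),s['tool_pos'][2]-3,s)[0]-s['tool_pos']; print(v,round(w[0]*np.cos(a)+w[1]*np.sin(a),1),end=' ')
"
```

```text
39.93473324890452 [-0.96  0.3   0.31  2.25 -0.16  0.6   0.08] [198 198 198 198 197 197 197 197 196 195 195 194 195 195 194 180 137  79
  27   0   8   7   8   8   8   7   9   7   7   8] [  1   4   2   2   3   2   0   3   1   2   3   5   3   1   4   1   3   1
   2  12  46  89 115 119 120 132 155 170 166 126]
at [369.8 223.9  95.8] ang 124.6 t 24.1 yaw units -0.0184
 old axes [-3.6645 -1.298  -0.3027]  new axes [-3.6254 -1.4034 -0.3027]
152 57.9 153 57.4 154 56.9 155 56.4 156 55.9 340 -51.8 341 -52.5 342 -53.2 343 -53.9 344 -54.6
```

Plate 2 is held and centred along its length: its ends are at rows 156 and 345, ±55.6 mm. I'll carry it over the stack.

Request:
move_arm:
  targets:
    - {"dx": -0.5, "dy": 0.2, "dz": -0.3, "yaw": -0.019, "jaw": 30}
    - {"dx": -1, "dy": 0.3, "dz": -0.4, "yaw": -0.019, "jaw": 30}
    - {"dx": -1, "dy": 0.3, "dz": -0.4, "yaw": -0.019, "jaw": 30}
    - {"dx": -1, "dy": 0.3, "dz": -0.4, "yaw": -0.019, "jaw": 30}

```text
clock: 24.55
tool_pos: [434.9, 170.6, 126.7]
ee_rot: [-0.001, 0.453, 0.892, -0.001]
wrist_force: [-0.8, 0.9, -2.3]
gripper_width: 39.7
grip_force: 25.0
```

Request:
move_arm:
  targets:
    - {"dx": -0.5, "dy": 0, "dz": 0, "yaw": 0, "jaw": 30}
    - {"dx": -1, "dy": 0, "dz": 0, "yaw": 0, "jaw": 30}
    - {"dx": -1, "dy": 0, "dz": 0, "yaw": 0, "jaw": 30}

```text
clock: 24.85
tool_pos: [483.9, 103.6, 127.0]
ee_rot: [0.0, 0.454, 0.891, -0.001]
wrist_force: [-0.6, -0.2, -2.0]
gripper_width: 39.8
grip_force: 25.0
```

Request:
move_arm:
  targets:
    - {"dx": -0.5, "dy": -0.3, "dz": 0, "yaw": 0, "jaw": 30}
    - {"dx": -1, "dy": -0.7, "dz": 0, "yaw": 0, "jaw": 30}
    - {"dx": -1, "dy": -0.7, "dz": 0, "yaw": 0, "jaw": 30}
    - {"dx": -1, "dy": -0.7, "dz": 0, "yaw": 0, "jaw": 30}
    - {"dx": -1, "dy": -0.7, "dz": 0, "yaw": 0, "jaw": 30}

```text
clock: 25.35
tool_pos: [484.3, 11.8, 127.3]
ee_rot: [-0.001, 0.45, 0.893, -0.0]
wrist_force: [-1.5, 0.2, -1.2]
gripper_width: 39.9
grip_force: 25.0
```

```bash
python3 -c "
from h import *
print(r.get_state()['gripper_width'])
plan([450.2,-76.2,75],126.3)"
```

```text
39.89018089009211
at [484.3  11.8 127.3] ang 126.5 t 25.4 yaw units 0.002
 old axes [-0.6305 -0.9964  0.654 ]  new axes [-0.6336 -0.9945  0.654 ]
```

Request:
move_arm:
  targets:
    - {"dx": -0.3, "dy": -0.5, "dz": 0, "yaw": 0.002, "jaw": 30}
    - {"dx": -0.633, "dy": -0.995, "dz": 0.2, "yaw": 0.002, "jaw": 30}
    - {"dx": -0.633, "dy": -0.995, "dz": 0.6, "yaw": 0.002, "jaw": 30}
    - {"dx": -0.633, "dy": -0.995, "dz": 0.65, "yaw": 0.002, "jaw": 30}
    - {"dx": -0.633, "dy": -0.995, "dz": 0.65, "yaw": 0.002, "jaw": 30}
    - {"dx": -0.633, "dy": -0.995, "dz": 0.65, "yaw": 0.002, "jaw": 30}

```text
clock: 25.95
tool_pos: [452.1, -76.5, 76.8]
ee_rot: [0.0, 0.451, 0.892, 0.0]
wrist_force: [-1.1, 0.7, -0.1]
gripper_width: 40.0
grip_force: 25.0
```

```bash
python3 -c "
from h import *
look('w13',[('blue',39)])
plan([450.2,-76.2,55.6],126.3)"
```

```text
at [452.2 -76.8  77. ] ang 126.3 t 26.0 yaw units 0.0002
 old axes [ 0.0208 -0.0165  0.2675]  new axes [ 0.0208 -0.0165  0.2675]
```

View pics/w13.png

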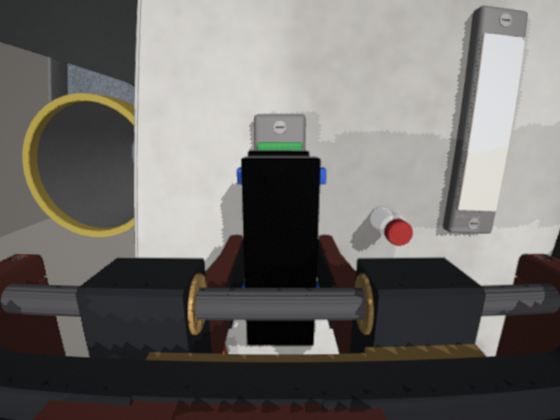

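The plate sits squarely above the stack, with the stick ends showing equally at (240,175) and (323,175). I'll lower it.

Request:
move_arm:
  targets:
    - {"dx": 0.02, "dy": -0.014, "dz": 0.12, "yaw": 0, "jaw": 30}
    - {"dx": 0.02, "dy": -0.014, "dz": 0.2, "yaw": 0, "jaw": 30}
    - {"dx": 0.02, "dy": -0.014, "dz": 0.23, "yaw": 0, "jaw": 30}
    - {"dx": 0.02, "dy": -0.014, "dz": 0.25, "yaw": 0, "jaw": 30}
    - {"dx": 0.02, "dy": -0.014, "dz": 0.25, "yaw": 0, "jaw": 30}
    - {"dx": 0.02, "dy": -0.014, "dz": 0.25, "yaw": 0, "jaw": 30}

```text
clock: 26.6
tool_pos: [449.2, -77.7, 56.2]
ee_rot: [0.0, 0.453, 0.892, 0.0]
wrist_force: [-0.4, -0.4, -0.4]
gripper_width: 40.1
grip_force: 25.0
```

```bash
python3 -c "
from h import *
plan([450.2,-76.2,55.6],126.3)"
```

```text
at [449.2 -77.7  56.2] ang 126.1 t 26.6 yaw units -0.0018
 old axes [0.0084 0.021  0.0077]  new axes [0.0083 0.021  0.0077]
```

Request:
move_arm:
  targets:
    - {"dx": 0.008, "dy": 0.015, "dz": 0, "yaw": -0.002, "jaw": 30}
    - {"dx": 0.008, "dy": 0.015, "dz": 0.008, "yaw": -0.002, "jaw": 30}
    - {"dx": 0.008, "dy": 0.015, "dz": 0.016, "yaw": -0.002, "jaw": 30}
    - {"dx": 0.008, "dy": 0.015, "dz": 0.016, "yaw": -0.002, "jaw": 30}
    - {"dx": 0.008, "dy": 0.015, "dz": 0.016, "yaw": -0.002, "jaw": 30}

```text
clock: 27.1
tool_pos: [450.0, -76.3, 55.3]
ee_rot: [0.0, 0.451, 0.892, 0.0]
wrist_force: [-0.9, 0.2, 5.3]
gripper_width: 39.4
grip_force: 25.0
```

Contact at 5 N and on target, so release gently and retreat upward.

Request:
move_arm:
  targets:
    - {"dx": 0, "dy": 0, "dz": 0, "yaw": 0, "jaw": 40}
    - {"dx": 0, "dy": 0, "dz": 0, "yaw": 0, "jaw": 44}
    - {"dx": 0, "dy": 0, "dz": 0, "yaw": 0, "jaw": 52}
    - {"dx": 0, "dy": 0, "dz": 0, "yaw": 0, "jaw": 60}
    - {"dx": 0, "dy": 0, "dz": 0, "yaw": 0, "jaw": 60}
    - {"dx": 0, "dy": 0, "dz": 0, "yaw": 0, "jaw": 60}
    - {"dx": 0, "dy": 0, "dz": -0.3, "yaw": 0, "jaw": 60}
    - {"dx": 0, "dy": 0, "dz": -0.8, "yaw": 0, "jaw": 60}
    - {"dx": 0, "dy": 0, "dz": -1, "yaw": 0, "jaw": 60}
    - {"dx": 0, "dy": 0, "dz": -1, "yaw": 0, "jaw": 60}
    - {"dx": 0, "dy": 0, "dz": -1, "yaw": 0, "jaw": 60}

```text
clock: 28.2
tool_pos: [449.7, -76.2, 134.7]
ee_rot: [0.0, 0.451, 0.892, 0.0]
wrist_force: [-0.5, 0.4, -0.6]
gripper_width: 60.0
grip_force: 0.0
```

```bash
python3 -c "
from h import *
look('w14',[('black',53),('blue',39)])
p=r.get_image('scene'); c=p['color'][150:270,220:360]; w=cv2.imread('pics/w14.png'); c=cv2.resize(c,(490,420),interpolation=cv2.INTER_CUBIC)
cv2.imwrite('pics/end.png',cv2.resize(np.hstack([w[:,100:400],c]),None,fx=1,fy=1))"
```

```text
black 53 [ 21. 407.] [ 351.  -412.3] 77.8 31.8 45.5
black 53 [355. 270.] [527.6 -78.5] 66.3 31.9 178.5
black 53 [205. 273.] [ 429.3 -151.1] 66.3 31.3 74.7
black 53 [280. 216.] [450.1 -76.2] 109.0 38.6 126.3
black 53 [356. 314.] [ 506.  -181.9] 579.4 393.8 51.3
```

View pics/end.png

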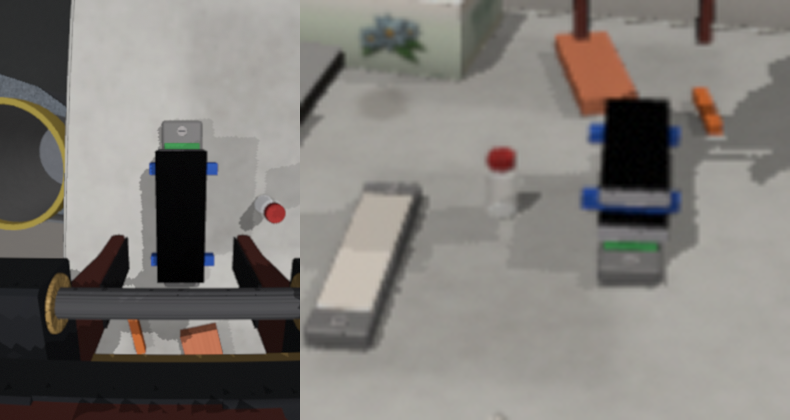

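The upper plate at (450.1,-76.2), 126.3°, lies squarely over the lower one and rests on both sticks, with a clear gap visible. The vial, copper plate and orange stick are undisturbed.

```bash
python3 -c "
from rig import r
print(r.job_done())"
```

```text
the job is handed in; nothing more can be done
None
```

The job is handed in: one black plate is centred on the green base, the two blue sticks lie crosswise near its ends, and the second plate rests squarely on them, clear of the lower plate. The copper plate, orange stick and vial were left as they were, everything is released, and it took about 28 s of the 96 s allowed.

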